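# Lay the tall housing down in the tilting cradle

## Robot

A 7-joint arm with a two-finger parallel gripper is mounted at the origin on a cart in front of the work surface, level with it; the furniture and walls round the work are solid. World frame = base frame: x ahead of the robot, y to its left, z up, the work surface at z = 0. Lengths are in m, angles in rad, forces in N, time in s.
With the tool pointing down it reaches from about 0.4 to 0.85 m from the base axis. Payload 6.9 kg.
Tool frame: the origin (TCP) lies on the centre line of the jaws, within the pads' length; the fingertips stand 22 mm ahead of it and the grasp point (between the pads) lies 3 mm ahead of it; z points along the fingers, y is the direction in which the jaws open and shut (so a half turn about z gives the same grasp; the last joint's range is limited). The gripper opens to 85 mm and grips with 20 to 120 N. Pads are 22 mm wide; open, the fingers measure 114 mm over their backs; the gripper's body (76 mm by 85 mm) begins 54 mm behind the grasp point. The pads swing forward as they close: fully open they stand 13 mm farther back than shut.
Start: joints at [1.369, 0.507, -0.238, 1.5, 0.126, 1.149, -0.155], TCP at [0.189, -0.596, 0.253] pointing down, gripper open.
Joint ranges: [-3.08, 3.08], [-0.24, 2.05], [-1.43, 1.35], [0, 2.5], [-1.52, 4.66], [0.17, 1.96], [-2.89, 2.89]. Speed limits (rad/s): [2.39, 2.39, 3.14, 3.14, 3.14, 3.14, 3.14].

## Interface

Orientations are given as a rotation vector (axis times angle).
In Python, from rig import manip gives the robot as it stands.
- The arm moves only by the shell command python3 -m jog 'ROWS' [OPENING] [FORCE]. ROWS is a JSON object of lists of equal length, an entry for each row: "delta_pos": the shift along the world's x, y, z in cm, a list of three; "angular": the turn, a rotation vector about the world's x, y, z in rad, a list of three. In form: {"delta_pos": [[tx, ty, tz], ...], "angular": [[wx, wy, wz], ...]}. A call has 1 to 8 rows; each row is the pose to reach, as a shift and turn from the pose commanded when the call began; what a row does not reach only later rows make up. A row lasts 1/10 s, in which the tool goes at most 50 mm and 8.59 degrees, less where a joint would pass 70% of its speed; a pose out of reach is approached as far as the arm can. A call with a gripper value outside its range is refused whole. OPENING is the closure in counts, from 0 (fully open) to 255 (shut), set as the call begins (- or left out, the last holds). The fingers move at their own pace and stop on an object; FORCE is the grip in N (left out, the last holds). Time passes only in rows, so rows that repeat a pose let the fingers close. It gives the time, the measured TCP pose, the force and the opening at its end, in the units of the state.
- manip.get_obs(): the state, without advancing time (a new reading comes with each control period).
- manip.get_image(name): name is "scene" or "top" or "wrist"; returns the picture (480x640x3 uint8, red, green, blue); there is no depth.
- manip.camera_info(name): a dict with "fx", "fy", "cx", "cy" (pixels), "origin" and "orientation" of the camera in the world. Camera axes: x right, y down, z forward; pixel columns grow to the right and rows downward; lengths in m; the calibration is good to about 2 mm. A picture is of the moment at which its call begins: read the wrist's pose just before it. camera_info takes no time and is no camera call; for the wrist camera it gives the pose at the moment of the call.
- manip.close_job(): hands the job in, once; it reports no verdict.
The state is a dict: "time": time; "joints": joint angles; "dq": joint speeds; "tau": joint torques, N m; "tool_pos": TCP position; "orientation": TCP orientation; "wrist_force": force on the tool from outside, world axes, zero at the start; "wrist_torque": the same for the moment, N m; "grip_width": finger opening in m.
Only numpy, scipy, OpenCV 4.12 (cv2) and the standard library are available. Lean on these libraries where they do the work, as an engineer would, in place of code of your own. Each camera call takes 0.05 s, during which the arm holds its last target.

## Task

Tip the tall finned housing over onto its back in its tilting cradle, so that its connector side faces up for the next assembly step: push its upper part over with your fingertips and follow it down until the cradle is flat against its stop. Do it slowly and gently, without lifting the housing or pushing it out of the cradle, and leave the things around it alone. Back away at the end.

Things in the scene. Friction and masses are not known exactly. Their poses are not given: they have to be found in the camera images.
- upender: Fixed aluminium base plate of the tilting cradle, 215 x 100 x 8 mm, on the worktop, with two small blue hinge ears. Origin on the worktop straight below the cradle's hinge axis, half-way along that axis; z up; the plate runs from x = -70 mm to x = +145 mm. Its own +x axis is the horizontal direction in which the cradle and the housing tip over; the hinge axis is parallel to its y axis, 20 mm above the worktop. The plate lies anywhere and is turned by up to 29 degrees.
- cradle (a joint): Angle of the grey L-shaped cradle on its hinge: 0 = as at the start (its 130 mm back plate upright, its foot plate level under the housing), 1.571 = laid over by 90 degrees with the back plate flat, where a solid stop ends the travel. The hinge is stiff (about 0.5 N m of friction, plus a little damping): it stays at any angle where it is left, and 1 to 6 N at 115 mm from the hinge moves it.
- cradle_corner (a point): Inner corner of the L of the cradle, half-way along it; it lies on the hinge axis, 20 mm above the worktop. Its axes turn with the cradle: z runs up along the back plate (130 mm long, 66 mm wide, 6 mm thick), -x runs along the foot plate (50 mm long, 6 mm thick) away from the back plate, y along the hinge. Two side lips, 61 mm apart between centres and 5 mm thick, run along the back plate and stand 16 mm proud of it.
- housing_centre (a point): Centre of the loose tall housing: a finned aluminium block with black end caps, 40 mm (its x) x 44 mm (its y) x 150 mm (its z, upright at the start), 0.18 to 0.35 kg. It stands on the foot plate, 1 to 4 mm in front of the back plate; its -x face, with the small connector panel, looks away from the back plate and is the face to push. 75 mm from either end. When it is laid down, its z points along +x of the base, level, and its -x face is on top, 60 mm above the worktop.
- flux_bottle: Bystander: small loose bottle with a dropper, 34 mm across, 102 mm tall, standing beside the cradle. Origin at the centre of its underside.
- spare_nest_1: Bystander: small loose cream-coloured U-shaped block, 32 x 50 x 13 mm, lying beside the cradle. Origin at the centre of its underside.
- tape_roll_2: Bystander: small loose black roll of tape, 64 mm across, 19 mm high, lying beside the cradle. Origin at the centre of its underside.
- housing: The same housing; origin at the centre of its lower end face, z along its 150 mm length, -x towards the connector face.
Mind the look-alikes: they are no part of the job. Leave any red look-alike of the housing alone.

How it is judged:
At the end, for the whole second after the job is handed in: The cradle is laid over against its stop (joint above 1.50 of 1.571); the housing lies at rest on its back in it, level within 5 degrees and square to it within 6 degrees, flat on the back plate (within 6 mm), with its foot against the foot plate (within 8 mm) (value of joint cradle above 1.5 rad and angle between housing_centre's own z axis and vertical between 1.48 and 1.66 rad and angle between the x axis of housing_centre and the x axis of cradle_corner, either way round below 0.1 rad and angle between the z axis of housing_centre and the z axis of cradle_corner, either way round below 0.1 rad and z of housing in the frame of cradle_corner between -0.004 and 0.008 m and x of housing in the frame of cradle_corner between -0.026 and -0.015 m and linear speed of housing below 0.02 m/s and angular speed of housing below 0.1 rad/s); the robot touches nothing.
It fails at once if the housing is lifted or carried: its foot leaves the foot plate by more than 15 mm (z of housing in the frame of cradle_corner above 0.015 m).
It fails at once if the housing is moved out of its place in the cradle (foot more than about 20 mm off sideways or forwards) (x of housing in the frame of cradle_corner below -0.042 m or y of housing in the frame of cradle_corner above 0.02 m or y of housing in the frame of cradle_corner below -0.02 m).
It fails at once if the housing is tipped or dropped roughly: it turns faster than 2.5 rad/s (angular speed of housing above 2.5 rad/s).
It fails at once if the cradle claps down on its stop: faster than 1.5 rad/s in the last 10 degrees (value of joint cradle above 1.4 rad and velocity of joint cradle above 1.5 rad/s).
It fails at once if the bottle, block or tape roll beside the cradle is moved by more than 20 mm (distance of any of flux_bottle, spare_nest_1, tape_roll_2 from where it was at the start of the episode above 0.02 m).
It also fails if it takes over 42 s, if anything falls off the work surface, if the arm or the gripper's body presses on something with over 40 N, if the wrist force passes 120 N, or if a joint passes its speed limit or range.

## Working session

There is one attempt and no reset: what is moved stays moved. The work goes in short steps, Python scripts to look and compute and a shell command to move; the robot and the scene stay as the last step left them, time stands still between calls to the robot, and variables do not carry over. Pictures are saved under pics/ and viewed, and the job is handed in when it is done.

```bash
mkdir -p pics; ls
python3 - <<'E'
from rig import manip
import cv2
print(manip.get_obs())
for n in ["scene","top"]:
    print(n,manip.camera_info(n))
    cv2.imwrite(f"pics/{n}0.png",manip.get_image(n)[:,:,::-1])
E
```

```text
pics
{'time': 0.0, 'joints': array([ 1.36852736,  0.50836334, -0.23750034,  1.50112488,  0.12569825,
        1.14888233, -0.15483236]), 'dq': array([ 0.00040415,  0.00099986, -0.00013542, -0.00083552,  0.00059588,
       -0.00048939,  0.00096394]), 'tau': array([-1.43925801e-03, -6.20595002e+01, -2.18773484e+00, -2.49656439e+01,
        1.25292785e-02,  1.19313423e-02,  8.20048115e-06]), 'tool_pos': array([ 0.18911078, -0.59522686,  0.25241569]), 'orientation': array([-3.10273601e+00, -4.81207363e-01,  4.89269432e-04]), 'wrist_force': array([-0.75771149, -0.42539538,  0.52972091]), 'wrist_torque': array([ 0.02477819,  0.04274127, -0.03021568]), 'grip_width': 0.08523253711883218}
scene {'fx': 520.7795307559468, 'fy': 520.7795307559468, 'cx': 320.2989415273304, 'cy': 235.05089350421767, 'origin': array([0.01226641, 0.38794212, 0.61213045]), 'orientation': array([-1.06095859,  2.28400059, -1.10522678])}
top {'fx': 585.8418881167504, 'fy': 585.8418881167504, 'cx': 307.2601139261875, 'cy': 241.5138009539126, 'origin': array([ 0.07609885, -0.0467552 ,  0.87941989]), 'orientation': array([-2.00389887,  1.82271336, -0.51390307])}
```

View pics/scene0.png

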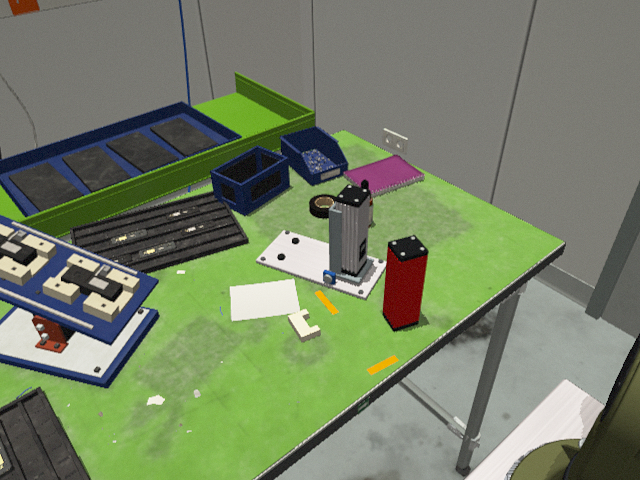

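View pics/top0.png

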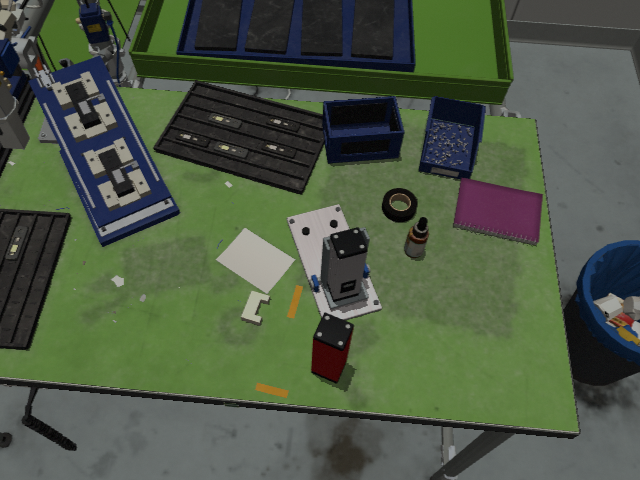

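Candidates for the housing are the grey finned block (top px ~(345,268), scene ~(352,232)) and the red block (top ~(332,347), scene ~(405,283)). I choose the grey one in the cradle on the white plate, and check it in close crops.

Run:
```python
import cv2
a=cv2.imread("pics/top0.png")[195:395,260:440]; cv2.imwrite("pics/topc.png",cv2.resize(a,None,fx=3,fy=3,interpolation=cv2.INTER_CUBIC))
a=cv2.imread("pics/scene0.png")[175:335,250:440]; cv2.imwrite("pics/scenec.png",cv2.resize(a,None,fx=3.5,fy=3.5,interpolation=cv2.INTER_CUBIC))
```

```text
(no output)
```

View pics/topc.png

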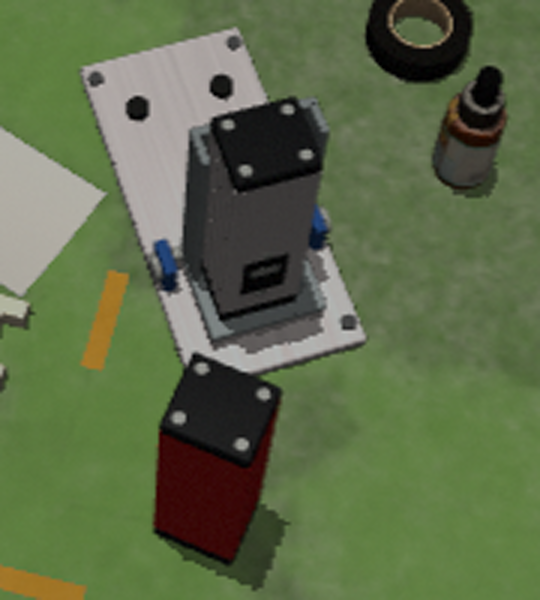

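View pics/scenec.png

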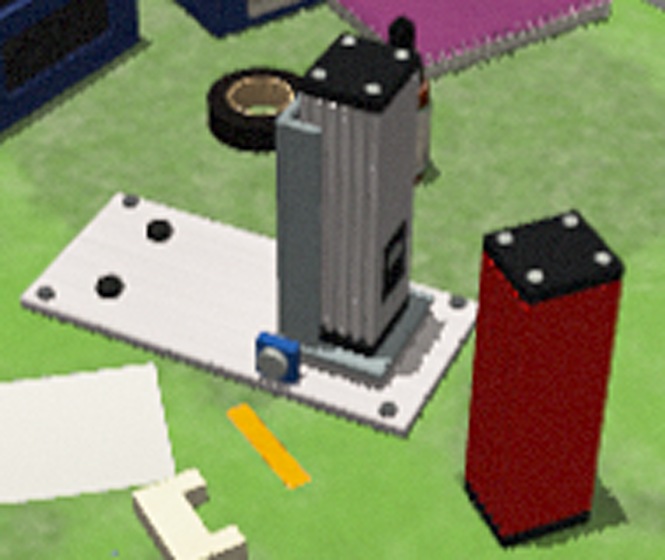

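```bash
cat > h.py <<'E'
import numpy as np,cv2
from scipy.spatial.transform import Rotation as R
from rig import manip
def ray(n,u,v,z,ci=None):
    c=ci or manip.camera_info(n); d=R.from_rotvec(c['orientation']).apply([(u-c['cx'])/c['fx'],(v-c['cy'])/c['fy'],1]); o=c['origin']
    return o+d*(z-o[2])/d[2]
def proj(n,P,ci=None):
    c=ci or manip.camera_info(n); p=R.from_rotvec(c['orientation']).inv().apply(np.atleast_2d(P)-c['origin'])
    return np.c_[p[:,0]/p[:,2]*c['fx']+c['cx'],p[:,1]/p[:,2]*c['fy']+c['cy']]
E
python3 - <<'E'
from h import *
T=lambda x,y,z:ray("top",260+x/3,195+y/3,z).round(4)
S=lambda x,y,z:ray("scene",250+x/3.5,175+y/3.5,z).round(4)
print("plate top",T(82,68,.008),T(238,30,.008),T(367,338,.008))
print("plate scene",S(120,193,.008),S(22,302,.008),S(405,432,.008),S(478,305,.008))
print("house top",T(212,117,.17),T(293,97,.17),T(327,170,.17),T(238,190,.17))
print("house scene",S(345,35,.17),S(298,80,.17),S(380,108,.17),S(420,52,.17))
print("red top",T(193,354,.15),T(281,390,.15),T(250,465,.15),T(163,425,.15))
print("red base",T(155,532,0),T(233,563,0))
print("red scene base", S(508,543,0),S(468,490,0),S(590,515,0))
print("bottle",T(465,170,.0)," nest",ray("top",256,308,0.013),"tape",ray("top",400,205,.019))
E
```

```text
plate top [0.6372 0.0284 0.008 ] [ 0.6735 -0.0616  0.008 ] [ 0.4794 -0.1439  0.008 ]
plate scene [ 0.675  -0.0572  0.008 ] [0.6341 0.0352 0.008 ] [ 0.4396 -0.0479  0.008 ] [ 0.481  -0.1381  0.008 ]
house top [ 0.5115 -0.0497  0.17  ] [ 0.5265 -0.0874  0.17  ] [ 0.488  -0.1051  0.17  ] [ 0.4733 -0.0645  0.17  ]
house scene [ 0.5252 -0.0844  0.17  ] [ 0.5117 -0.0447  0.17  ] [ 0.4726 -0.0569  0.17  ] [ 0.4928 -0.1     0.17  ]
red top [ 0.3982 -0.0501  0.15  ] [ 0.3847 -0.0905  0.15  ] [ 0.3484 -0.0788  0.15  ] [ 0.3632 -0.0395  0.15  ]
red base [ 0.3637 -0.0389  0.    ] [ 0.3514 -0.0799  0.    ]
red scene base [ 0.3655 -0.0405  0.    ] [ 0.3995 -0.0497  0.    ] [ 0.3532 -0.0803  0.    ]
bottle [ 0.5946 -0.1985  0.    ]  nest [0.45682018 0.0594114  0.013     ] tape [ 0.67668577 -0.16883047  0.019     ]
```

Everything agrees between the two views. The hinge is near (0.5215, −0.0705) and the yaw about 23°. The housing top is centred at (0.500, −0.074), and the red block is at about (0.374, −0.065), clear of the approach gap. Next I close the fingers and move above the gap, up high.

```bash
python3 -m jog '{"delta_pos":[[1,2,0],[3,5.5,0],[5,9.5,0],[7,13.5,0],[9,17.5,0],[11,21.5,0],[13,25.5,0],[15,29,0]],"angular":[[0,0,0.01],[0,0,0.02],[0,0,0.04],[0,0,0.06],[0,0,0.08],[0,0,0.09],[0,0,0.094],[0,0,0.094]]}' 255 20
python3 -m jog '{"delta_pos":[[2,4,0],[4,8,0],[6,12,0],[8,16,0],[9.5,18.5,0],[10.5,20,0],[10.9,20.4,0],[10.9,20.4,0]],"angular":[[0,0,0],[0,0,0],[0,0,0],[0,0,0],[0,0,0],[0,0,0],[0,0,0],[0,0,0]]}'
python3 - <<'E'
from h import *
o=manip.get_obs();print(o['time'],o['tool_pos'],R.from_rotvec(o['orientation']).as_matrix().round(3),o['wrist_force'])
cv2.imwrite("pics/w1.png",manip.get_image("wrist")[:,:,::-1]);cv2.imwrite("pics/s1.png",manip.get_image("scene")[:,:,::-1])
E
```

```text
time: 0.9
tool_pos: [0.3396, -0.3034, 0.2532]
orientation: [-3.078, -0.628, 0.0]
wrist_force: [0.2, -1.1, 0.3]
grip_width: 0.0004
time: 1.7
tool_pos: [0.4484, -0.1015, 0.253]
orientation: [-3.078, -0.629, 0.001]
wrist_force: [-0.4, 0.7, 0.0]
grip_width: 0.0001
1.7 [ 0.44839901 -0.1014605   0.25304006] [[ 0.92   0.392 -0.   ]
 [ 0.392 -0.92   0.   ]
 [-0.    -0.    -1.   ]] [-0.35943343  0.70745382  0.01939303]
```

View pics/w1.png

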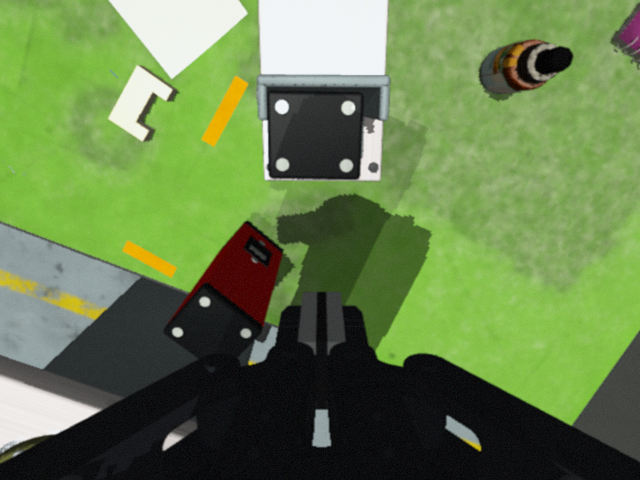

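View pics/s1.png

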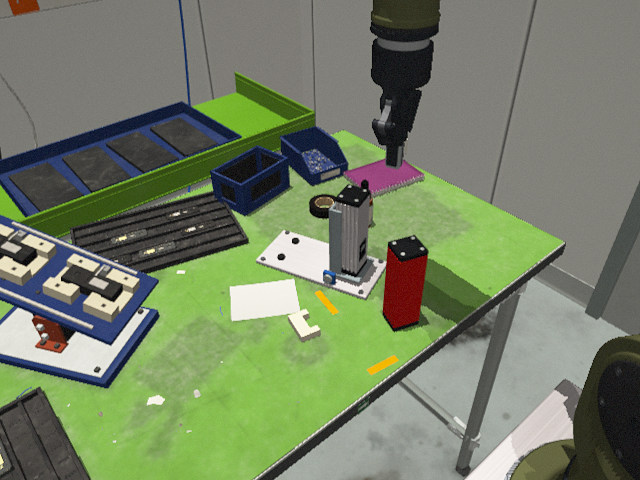

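The wrist view shows the closed fingers at (322,295), square to the cradle, with the housing top at columns 268–362 and rows 87–178. The red block is off to the left. I refine the positions from this view.

Run:
```python
from h import *
c=manip.camera_info("wrist");O=np.array([.5215,-.0705]);a=np.radians(23);M=np.array([[np.cos(a),np.sin(a)],[-np.sin(a),np.cos(a)]])
for n,u,v,z in [("tl",270,88,.17),("tr",362,90,.17),("br",360,178,.17),("bl",268,177,.17),("backplateTL",258,77,.15),("backplateTR",389,77,.15),("plateBR",381,181,.008),("plateBL",264,181,.008),("redtop",238,360,.15),("rednear",205,285,.15),("redR",263,327,.15)]:
    w=ray("wrist",u,v,z,c); print(n,w.round(4),(M@(w[:2]-O)).round(4))
t=manip.get_obs()['tool_pos'];print((M@(t[:2]-O)).round(4))
```

```text
tl [ 0.5136 -0.0509  0.17  ] [0.0004 0.0212]
tr [ 0.5289 -0.0891  0.17  ] [-0.0005 -0.02  ]
br [ 0.4925 -0.1046  0.17  ] [-0.04   -0.0201]
bl [ 0.4759 -0.0643  0.17  ] [-0.0395  0.0235]
backplateTL [ 0.5159 -0.0413  0.15  ] [0.0063 0.0291]
backplateTR [ 0.5408 -0.1001  0.15  ] [ 0.0062 -0.0348]
plateBR [ 0.4792 -0.1458  0.008 ] [-0.0684 -0.0528]
plateBL [ 0.4403 -0.0538  0.008 ] [-0.0683  0.0471]
redtop [ 0.3635 -0.0857  0.15  ] [-0.1514  0.0478]
rednear [ 0.4016 -0.0524  0.15  ] [-0.1033  0.0635]
redR [ 0.3897 -0.0916  0.15  ] [-0.1296  0.0321]
[-0.0806 -0.0009]
```

```bash
python3 -m jog '{"delta_pos":[[0,0,-1],[0,0,-2.5],[0,0,-4],[0,0,-5.5],[0,0,-7],[0,0,-8.4],[0,0,-9.3],[0,0,-9.6]],"angular":[[0,0,0],[0,0,0],[0,0,0],[0,0,0],[0,0,0],[0,0,0],[0,0,0],[0,0,0]]}'
python3 -m jog '{"delta_pos":[[0.4,0.2,0],[0.9,0.4,0],[1.4,0.6,0],[1.7,0.75,0],[2.0,0.85,0],[2.1,0.9,0]],"angular":[[0,0,0],[0,0,0],[0,0,0],[0,0,0],[0,0,0],[0,0,0]]}'
python3 - <<'E'
from h import *
O=np.array([.5226,-.0732]);a=np.radians(23);M=np.array([[np.cos(a),np.sin(a)],[-np.sin(a),np.cos(a)]])
t=manip.get_obs()['tool_pos'];print((M@(t[:2]-O)).round(4),t[2])
cv2.imwrite("pics/s2.png",cv2.resize(manip.get_image("scene")[140:340,240:460,::-1],None,fx=3,fy=3))
cv2.imwrite("pics/w2.png",manip.get_image("wrist")[:,:,::-1])
h=.115
u=M[0]
base=None
for k,th in enumerate(np.arange(0,1.5709,np.pi/2/48)):
    x=-.042*np.cos(th)+h*np.sin(th)-.011; z=.02+.042*np.sin(th)+h*np.cos(th)+.022
    w=O+x*u+.0025*M[1]
    print(k,round(th,3),(100*w).round(2),round(100*z,2))
E
```

```text
time: 2.6
tool_pos: [0.4474, -0.1022, 0.1561]
orientation: [-3.078, -0.625, 0.003]
wrist_force: [0.2, -0.9, 0.2]
grip_width: 0.0002
time: 3.2
tool_pos: [0.4698, -0.0924, 0.1574]
orientation: [3.078, 0.627, 0.001]
wrist_force: [0.9, -0.0, -0.5]
grip_width: 0.0001
[-0.0561  0.003 ] 0.15739479368389261
0 0.0 [47.28 -9.16] 15.7
1 0.033 [47.63 -9.01] 15.83
2 0.065 [47.98 -8.86] 15.95
3 0.098 [48.34 -8.71] 16.06
4 0.131 [48.7  -8.56] 16.15
5 0.164 [49.06 -8.41] 16.23
6 0.196 [49.42 -8.25] 16.3
7 0.229 [49.79 -8.1 ] 16.35
8 0.262 [50.16 -7.94] 16.4
9 0.295 [50.52 -7.79] 16.42
10 0.327 [50.89 -7.63] 16.44
11 0.36 [51.26 -7.47] 16.44
12 0.393 [51.63 -7.32] 16.43
13 0.425 [52.   -7.16] 16.41
14 0.458 [52.36 -7.  ] 16.37
15 0.491 [52.73 -6.85] 16.32
16 0.524 [53.09 -6.69] 16.26
17 0.556 [53.46 -6.54] 16.18
18 0.589 [53.82 -6.39] 16.1
19 0.622 [54.17 -6.24] 15.99
20 0.654 [54.53 -6.09] 15.88
21 0.687 [54.88 -5.94] 15.75
22 0.72 [55.22 -5.79] 15.62
23 0.753 [55.56 -5.65] 15.46
24 0.785 [55.9 -5.5] 15.3
25 0.818 [56.23 -5.36] 15.13
26 0.851 [56.56 -5.22] 14.94
27 0.884 [56.88 -5.09] 14.74
28 0.916 [57.19 -4.95] 14.53
29 0.949 [57.5  -4.82] 14.31
30 0.982 [57.8 -4.7] 14.08
31 1.014 [58.1  -4.57] 13.84
32 1.047 [58.38 -4.45] 13.59
33 1.08 [58.66 -4.33] 13.33
34 1.113 [58.93 -4.22] 13.05
35 1.145 [59.2 -4.1] 12.77
36 1.178 [59.45 -4.  ] 12.48
37 1.211 [59.7  -3.89] 12.18
38 1.244 [59.93 -3.79] 11.87
39 1.276 [60.16 -3.7 ] 11.56
40 1.309 [60.37 -3.6 ] 11.23
41 1.342 [60.58 -3.52] 10.9
42 1.374 [60.78 -3.43] 10.56
43 1.407 [60.96 -3.35] 10.22
44 1.44 [61.14 -3.28] 9.87
45 1.473 [61.31 -3.21] 9.51
46 1.505 [61.46 -3.14] 9.14
47 1.538 [61.6  -3.08] 8.77
48 1.571 [61.74 -3.03] 8.4
```

View pics/s2.png

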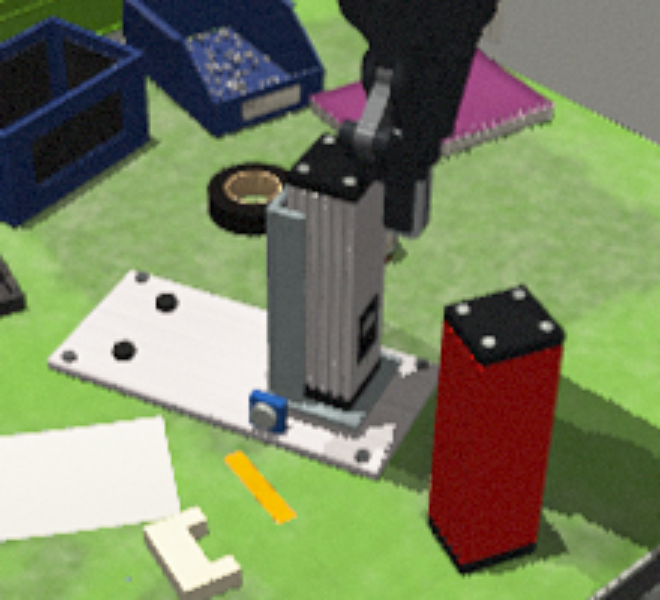

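View pics/w2.png

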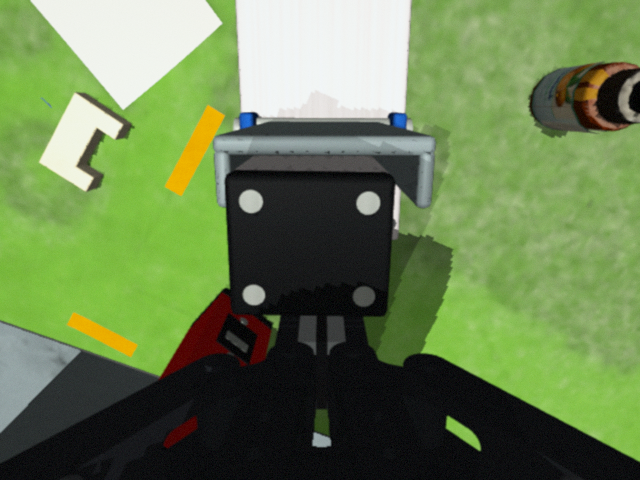

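The tip is about 3 mm short of the connector face and well placed between the lips. I tilt slightly so the tip leads, then feel for contact.

```bash
python3 -m jog '{"delta_pos":[[-0.3,-0.12,0],[-0.4,-0.17,0],[-0.4,-0.17,0],[-0.3,-0.12,0],[-0.1,-0.04,0],[0,0,0]],"angular":[[0.02,-0.046,0],[0.04,-0.092,0],[0.059,-0.138,0],[0.059,-0.138,0],[0.059,-0.138,0],[0.059,-0.138,0]]}'
python3 -m jog '{"delta_pos":[[0.1,0.04,0],[0.2,0.08,0],[0.3,0.13,0],[0.4,0.17,0.05]],"angular":[[0,0,0],[0,0,0],[0,0,0],[0,0,0]]}'
python3 -c "
from h import *
cv2.imwrite('pics/s3.png',cv2.resize(manip.get_image('scene')[140:340,240:460,::-1],None,fx=3,fy=3))
cv2.imwrite('pics/w3.png',manip.get_image('wrist')[:,:,::-1])"
```

```text
time: 3.9
tool_pos: [0.4701, -0.0924, 0.1575]
orientation: [-3.041, -0.62, -0.228]
wrist_force: [0.3, 0.6, 0.1]
grip_width: -0.0001
time: 4.3
tool_pos: [0.4733, -0.0908, 0.1577]
orientation: [-3.04, -0.62, -0.228]
wrist_force: [-0.6, 0.7, -0.7]
grip_width: -0.0002
```

View pics/s3.png

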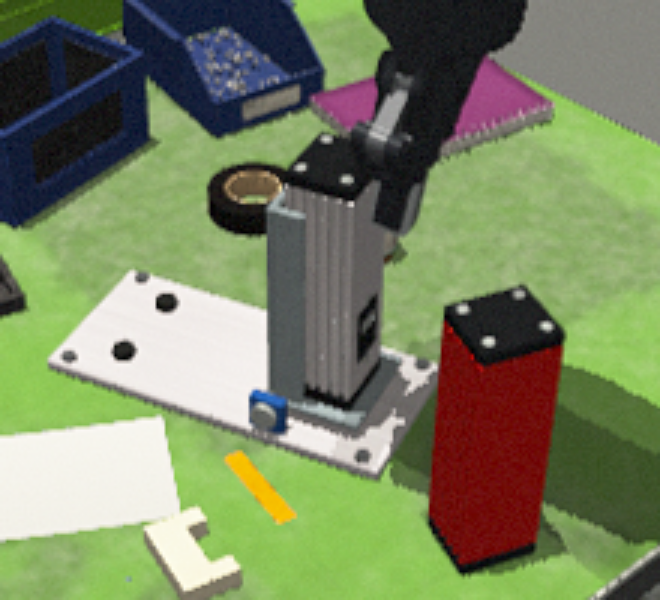

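View pics/w3.png

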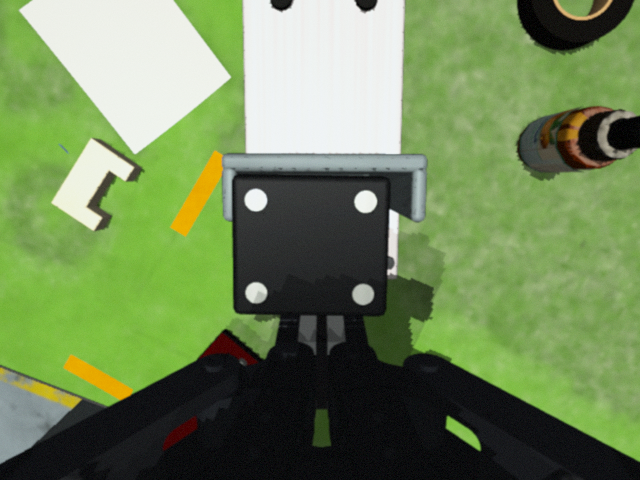

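```bash
python3 -m jog '{"delta_pos":[[0.2,0.09,0.05],[0.45,0.19,0.1],[0.7,0.3,0.2],[1.05,0.45,0.3]],"angular":[[0,0,0],[0,0,0],[0,0,0],[0,0,0]]}'
python3 -c "
from h import *
cv2.imwrite('pics/s4.png',cv2.resize(manip.get_image('scene')[140:340,240:460,::-1],None,fx=3,fy=3))
cv2.imwrite('pics/w4.png',manip.get_image('wrist')[:,:,::-1])"
```

```text
time: 4.8
tool_pos: [0.4824, -0.0873, 0.1604]
orientation: [-3.042, -0.617, -0.224]
wrist_force: [-4.4, -2.8, 1.9]
grip_width: 0.0002
```

View pics/s4.png

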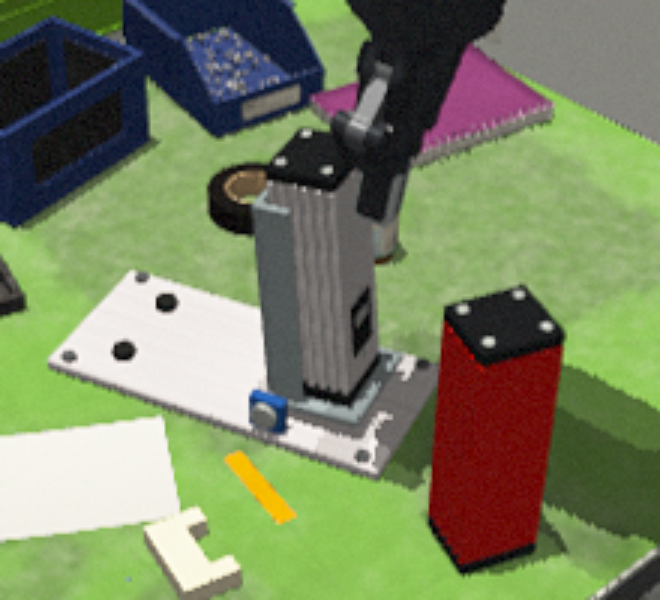

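View pics/w4.png

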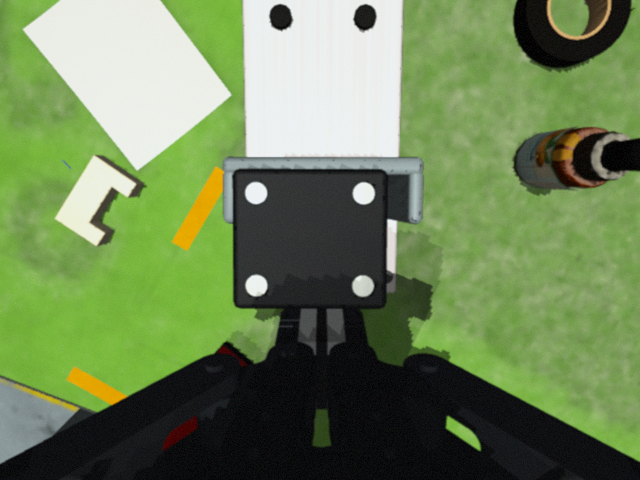

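Seated against the back plate, about 5 N, and the cradle is moving. I follow the arc.

```bash
python3 -m jog '{"delta_pos":[[0.36,0.15,0.08],[0.72,0.31,0.15],[1.09,0.46,0.2],[1.46,0.62,0.25],[1.82,0.77,0.27],[2.19,0.93,0.29],[2.56,1.09,0.29],[2.93,1.24,0.28]],"angular":[[0,0,0],[0,0,0],[0,0,0],[0,0,0],[0,0,0],[0,0,0],[0,0,0],[0,0,0]]}'
python3 -m jog '{"delta_pos":[[0.37,0.16,-0.02],[0.73,0.32,-0.06],[1.1,0.47,-0.11],[1.46,0.63,-0.17],[1.83,0.78,-0.25],[2.19,0.93,-0.33],[2.54,1.08,-0.44],[2.9,1.23,-0.55]],"angular":[[0,0,0],[0,0,0],[0,0,0],[0,0,0],[0,0,0],[0,0,0],[0,0,0],[0,0,0]]}'
python3 -c "
from h import *
cv2.imwrite('pics/s5.png',cv2.resize(manip.get_image('scene')[140:340,240:460,::-1],None,fx=3,fy=3))
cv2.imwrite('pics/w5.png',manip.get_image('wrist')[:,:,::-1])"
```

```text
time: 5.7
tool_pos: [0.5134, -0.0743, 0.1641]
orientation: [-3.041, -0.619, -0.229]
wrist_force: [-3.6, -2.1, 5.5]
grip_width: 0.0001
time: 6.5
tool_pos: [0.5433, -0.0616, 0.159]
orientation: [-3.041, -0.619, -0.232]
wrist_force: [-2.3, -0.9, 6.0]
grip_width: -0.0003
```

View pics/s5.png

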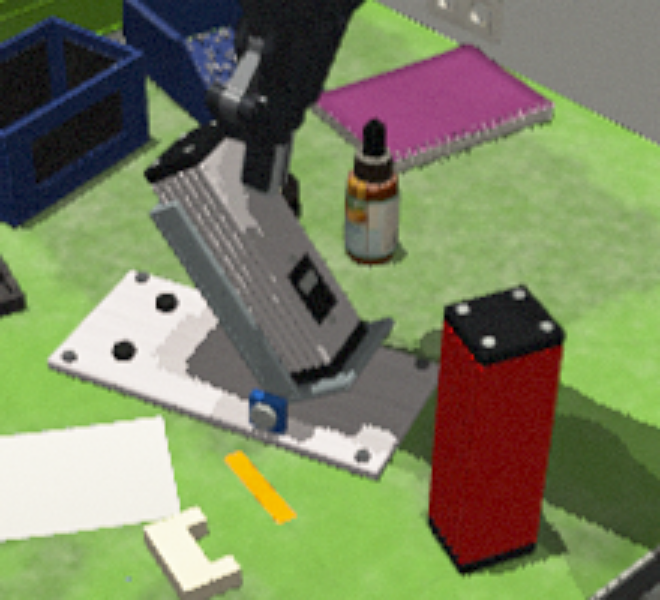

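View pics/w5.png

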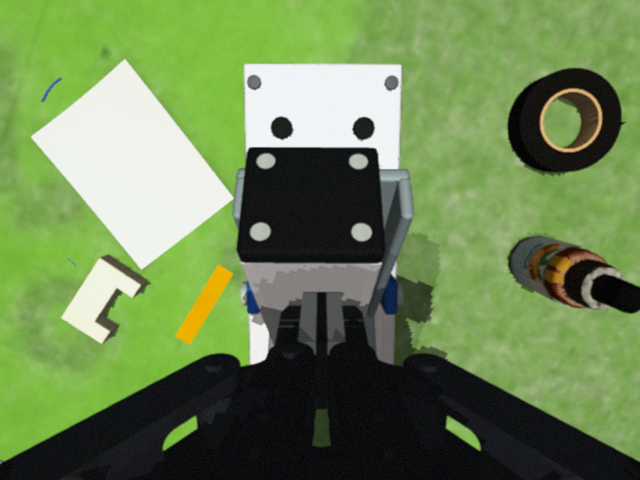

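```bash
python3 -m jog '{"delta_pos":[[0.35,0.15,-0.13],[0.69,0.3,-0.26],[1.03,0.44,-0.42],[1.37,0.59,-0.58],[1.7,0.73,-0.75],[2.03,0.87,-0.94],[2.35,1.0,-1.14],[2.66,1.14,-1.35]],"angular":[[0,0,0],[0,0,0],[0,0,0],[0,0,0],[0,0,0],[0,0,0],[0,0,0],[0,0,0]]}'
python3 -m jog '{"delta_pos":[[0.31,0.13,-0.22],[0.61,0.25,-0.45],[0.91,0.38,-0.69],[1.19,0.5,-0.94],[1.47,0.62,-1.2],[1.74,0.73,-1.48],[2.01,0.85,-1.76],[2.26,0.95,-2.05]],"angular":[[0,0,0],[0,0,0],[0,0,0],[0,0,0],[0,0,0],[0,0,0],[0,0,0],[0,0,0]]}'
python3 -c "
from h import *
cv2.imwrite('pics/s6.png',cv2.resize(manip.get_image('scene')[140:340,240:460,::-1],None,fx=3,fy=3))
cv2.imwrite('pics/w6.png',manip.get_image('wrist')[:,:,::-1])"
```

```text
time: 7.4
tool_pos: [0.5702, -0.05, 0.1454]
orientation: [-3.04, -0.619, -0.233]
wrist_force: [0.8, -0.8, 5.5]
grip_width: 0.0001
time: 8.2
tool_pos: [0.5932, -0.0402, 0.1249]
orientation: [-3.04, -0.62, -0.235]
wrist_force: [2.0, 0.9, 5.3]
grip_width: -0.0
```

View pics/s6.png

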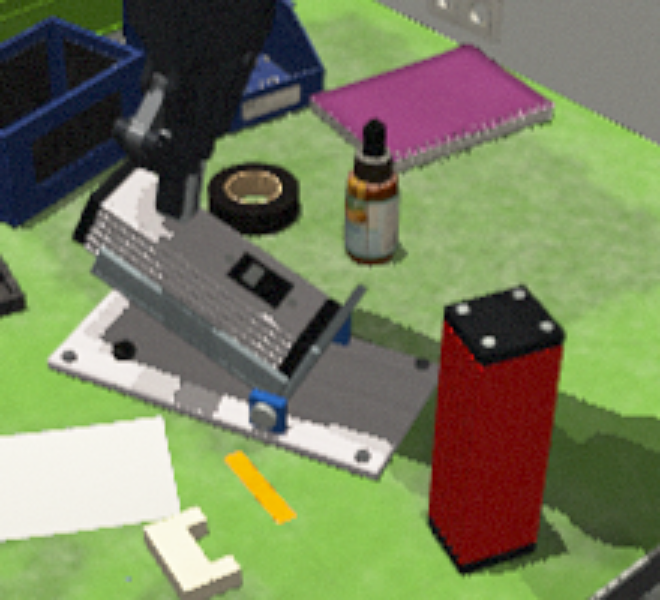

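View pics/w6.png

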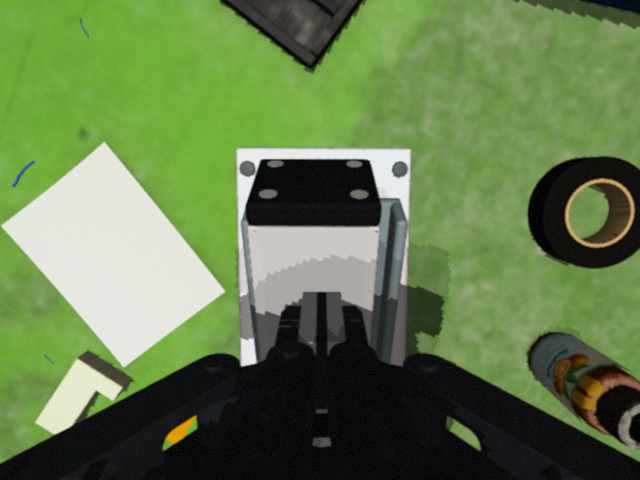

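```bash
python3 -m jog '{"delta_pos":[[0.25,0.11,-0.3],[0.48,0.21,-0.61],[0.71,0.3,-0.92],[0.92,0.4,-1.25],[1.13,0.48,-1.58],[1.33,0.57,-1.92],[1.51,0.65,-2.26],[1.69,0.72,-2.61]],"angular":[[0,0,0],[0,0,0],[0,0,0],[0,0,0],[0,0,0],[0,0,0],[0,0,0],[0,0,0]]}'
python3 -m jog '{"delta_pos":[[0.08,0.03,-0.18],[0.16,0.06,-0.36],[0.23,0.09,-0.54],[0.3,0.12,-0.72],[0.36,0.14,-0.9],[0.4,0.17,-1.08]],"angular":[[0,0,0],[0,0,0],[0,0,0],[0,0,0],[0,0,0],[0,0,0]]}'
python3 -c "
from h import *
cv2.imwrite('pics/s7.png',cv2.resize(manip.get_image('scene')[140:340,240:460,::-1],None,fx=3,fy=3))"
```

```text
time: 9.1
tool_pos: [0.6085, -0.0335, 0.0977]
orientation: [-3.04, -0.619, -0.229]
wrist_force: [1.7, 1.0, 3.7]
grip_width: 0.0
time: 9.7
tool_pos: [0.6124, -0.0319, 0.0871]
orientation: [-3.041, -0.619, -0.229]
wrist_force: [3.7, 1.4, 5.2]
grip_width: 0.0001
```

View pics/s7.png

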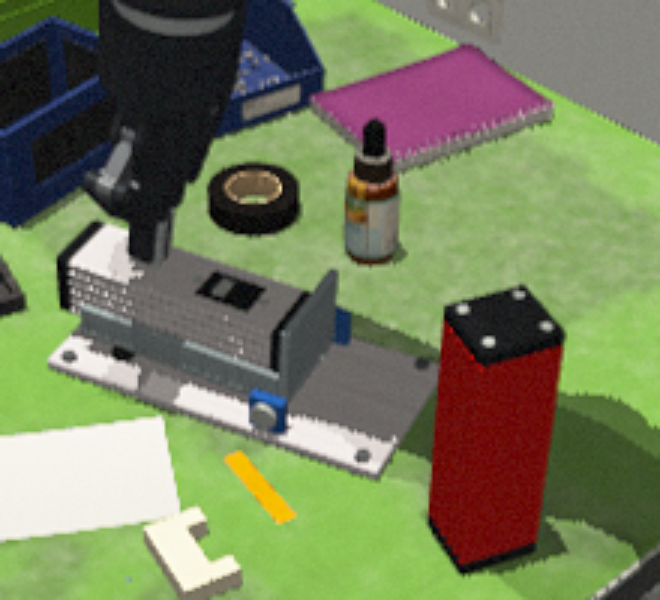

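```bash
python3 -m jog '{"delta_pos":[[0.03,0.01,-0.12],[0.05,0.02,-0.24],[0.05,0.02,-0.36],[0.05,0.02,-0.45]],"angular":[[0,0,0],[0,0,0],[0,0,0],[0,0,0]]}'
python3 -m jog '{"delta_pos":[[0,0,-0.1],[0,0,-0.2],[0,0,-0.2]],"angular":[[0,0,0],[0,0,0],[0,0,0]]}'
```

```text
time: 10.15
tool_pos: [0.6129, -0.0317, 0.0827]
orientation: [-3.041, -0.619, -0.229]
wrist_force: [1.7, 1.3, 9.7]
grip_width: -0.0004
time: 10.45
tool_pos: [0.613, -0.0317, 0.0824]
orientation: [-3.041, -0.619, -0.231]
wrist_force: [-1.9, 1.1, 19.0]
grip_width: 0.0003
```

It is hard against the stop: 19 N with no further travel, at the expected height. I retract straight up, then check.

```bash
python3 -m jog '{"delta_pos":[[0,0,0.2],[0,0,0.5],[0,0,1],[0,0,2],[0,0,4],[0,0,6.5],[0,0,9],[0,0,11]],"angular":[[0,0,0],[0,0,0],[0,0,0],[0,0,0],[0,0,0],[0,0,0],[0,0,0],[0,0,0]]}'
python3 -m jog '{"delta_pos":[[-1.5,-1,2],[-4,-3,4],[-7,-5,6],[-9,-7,7],[-10,-8,7],[-10,-8,7]],"angular":[[0,0,0],[0,0,0],[0,0,0],[0,0,0],[0,0,0],[0,0,0]]}'
python3 -c "
from h import *
cv2.imwrite('pics/s8.png',cv2.resize(manip.get_image('scene')[140:340,240:460,::-1],None,fx=3,fy=3))
cv2.imwrite('pics/w8.png',manip.get_image('wrist')[:,:,::-1])
cv2.imwrite('pics/t8.png',manip.get_image('top')[:,:,::-1])"
```

```text
time: 11.25
tool_pos: [0.6126, -0.0318, 0.1925]
orientation: [-3.041, -0.619, -0.229]
wrist_force: [0.2, -0.8, 0.4]
grip_width: -0.0001
time: 11.85
tool_pos: [0.5111, -0.1138, 0.2613]
orientation: [-3.043, -0.614, -0.227]
wrist_force: [1.2, 0.4, -0.7]
grip_width: -0.0002
```

View pics/s8.png

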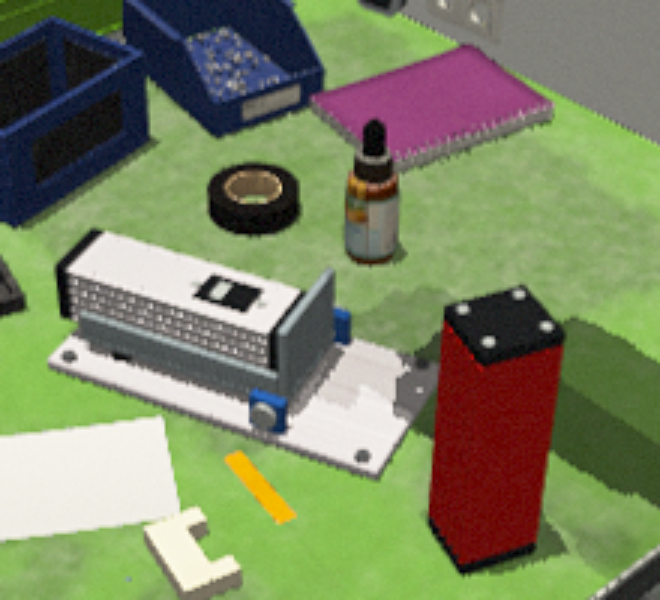

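View pics/w8.png

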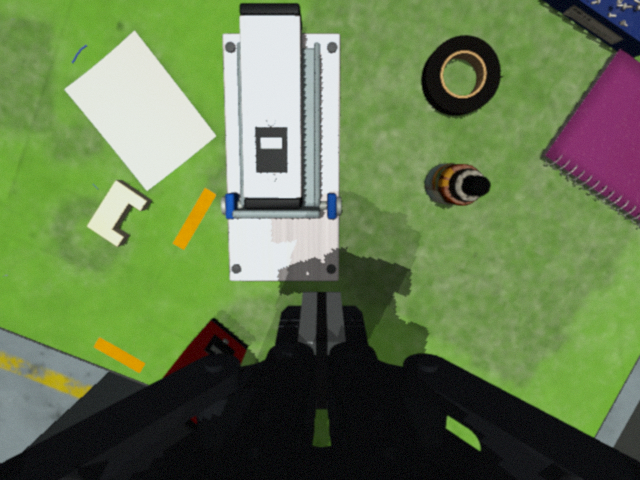

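View pics/t8.png

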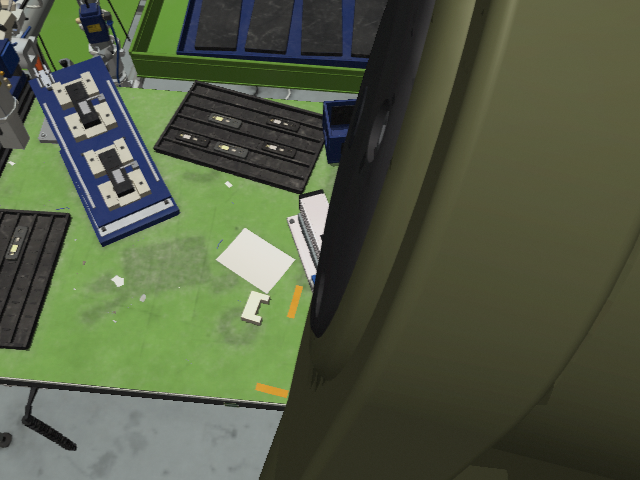

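The housing lies flat with the connector panel up at (271,150) in the wrist view, foot against the foot plate at (272,205), and the bystanders have not moved. I do a last numeric check against the predicted flat pose.

Run:
```python
from h import *
O=np.array([.5226,-.0732]);a=np.radians(23);M=np.array([[np.cos(a),np.sin(a)],[-np.sin(a),np.cos(a)]])
P=[np.r_[O+M.T@[x,y],z] for x,y,z in [(0,.026,.06),(0,-.018,.06),(.15,-.018,.06),(.15,.026,.06),(.15,.026,.02)]]
p=proj("scene",P); print(((p-[240,140])*3).round(0).tolist())
print(proj("wrist",P).round(0).tolist())
img=cv2.imread("pics/s8.png")
for q in (p-[240,140])*3: cv2.circle(img,tuple(int(v) for v in q),4,(0,0,255),1)
cv2.imwrite("pics/s9.png",cv2.resize(img[200:420,30:380],None,fx=2.2,fy=2.2))
```

```text
[[291.0, 336.0], [325.0, 292.0], [100.0, 225.0], [61.0, 264.0], [67.0, 317.0]]
[[246.0, 215.0], [303.0, 215.0], [303.0, 8.0], [242.0, 8.0], [251.0, 27.0]]
```

View pics/s9.png

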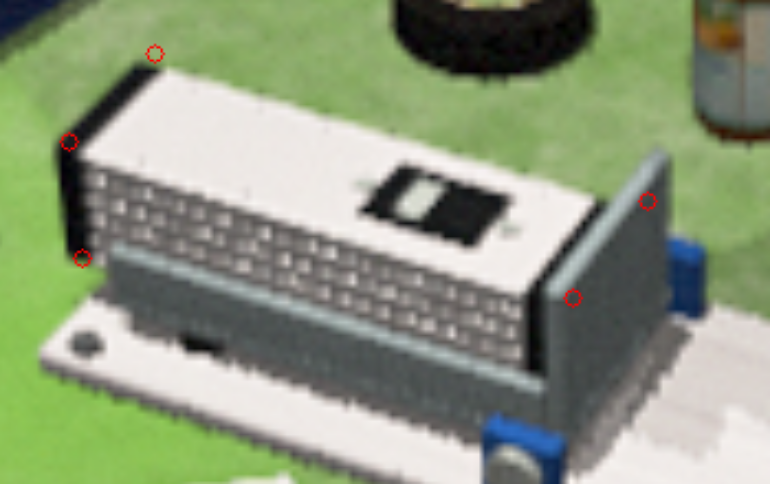

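```bash
python3 -c "
from rig import manip
print(manip.close_job())"
```

```text
the job is handed in; nothing more can be done
None
```

The grey finned housing is tipped onto its back in the cradle, connector side up, and the job is handed in. No verdict comes back, so this rests on my own checks.

- **Move:** I pushed the connector face with closed fingertips about 115 mm above the hinge and followed the arc at roughly 0.3 rad/s, with readings of about 4–7 N. It took about 12 s of the 42 s allowed.
- **At the stop:** The last 2 mm of commanded push gave 19 N and almost no movement, at the height expected for a flat cradle. I then lifted straight up and backed away, and the wrist force returned to about 1 N (noise level).
- **Last pictures:** The housing lies level and square in the cradle with its foot cap against the foot plate. The bottle, block, tape roll and red look-alike appear unmoved, though I did not measure their positions again.
- **Disagreement:** The predicted outline of the flat housing is off by about 3–4 mm along the plate in the wrist view. Both ends shift by the same amount, so I put this down to my hinge estimate rather than a gap at the foot. In the scene view the foot end is partly hidden by the foot plate, so I could not measure the gap directly.

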